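# Sweep the stamps into the drawer and shut it

### The arm

A 6-joint arm with a two-finger parallel gripper is mounted at the origin on the work surface. World frame = base frame: x ahead of the robot, y to its left, z up, the work surface at z = 0. Lengths are in m, angles in rad, forces in N, time in s.
With the tool pointing down it reaches from about 0.3 to 0.775 m from the base axis. Payload 14.6 kg.
Tool frame: the origin (TCP) lies at the very end of the fingers, on their centre line; the grasp point (between the pads) lies 19 mm behind it (ctrl.grasp_offset is the distance from the TCP to the grasp point, in m); z points along the fingers, y is the line along which they close (so a half turn about z gives the same grasp; the last joint's range is limited). The gripper opens to 94 mm and grips with 3 to 60 N. Pads are 16 mm wide; open, the fingers measure 119 mm over their backs; the gripper's body (75 mm by 177 mm) begins 78 mm behind the grasp point.
Start: joints at [-1.218, 0.3, 1.521, -0, 1.321, -0.067], TCP at [0.224, -0.502, 0.205] pointing down, gripper open.
Joint ranges: [-3.03, 3.03], [-0.79, 2.21], [0.23, 2.52], [-1.04, 4.18], [0, 3.07], [-2.55, 2.55]. Speed limits (rad/s): [2.22, 2.22, 2.57, 3.14, 3.14, 3.14].

### API

Orientations are given as [roll, pitch, yaw] about the fixed x, y, z axes, in that order (R = Rz(yaw) Ry(pitch) Rx(roll)).
In Python, from station import ctrl gives the robot as it stands.
- The arm moves only by the tool step_arm, never from a script. Its argument "plan" is a list that holds one entry, the list of rows, each a list of 6 numbers: the shift along the tool's x, y, z in units of 30 mm (1.0 is 30 mm), then the turn, a rotation vector about the tool's x, y, z in units of 6 degrees (1.0 is 6 degrees). In form: [[[dx, dy, dz, wx, wy, wz], ...]]. A call has 1 to 8 rows; each row is the pose to reach, as a shift and turn from the pose commanded when the call began, along the tool's axes at that moment; what a row does not reach only later rows make up. A row lasts 1/12 s, in which the tool goes at most 41.7 mm and 7.16 degrees, less where a joint would pass 70% of its speed; a pose out of reach is approached as far as the arm can. A call with a gripper value outside its range is refused whole. "grip" is the opening, from 0 (shut) to 1 (fully open), set as the call begins (left out, the last holds). The fingers move at their own pace and stop on an object; "squeeze" is the grip in N (left out, the last holds). Time passes only in rows, so rows that repeat a pose let the fingers close. It gives the time, the measured TCP pose, the force, the opening and the grip force at its end, in the units of the state.
- ctrl.get_obs(): the state, without advancing time (a new reading comes with each control period).
- ctrl.camera(name): name is "side" or "top" or "wrist"; returns the picture (400x640x3 uint8, red, green, blue); there is no depth.
- ctrl.camera_model(name): a dict with "intrinsics" (3x3 intrinsics, pixels), "k1" (the pictures are not rectified: a ray, as slopes to the right and down, at radius r is drawn at 1 + k1 r^2 times it, then the intrinsics apply), "R" (3x3) and "t" (3): a world point X has camera coordinates R X + t; the wrist camera has in their place "tool_from_camera" (4x4, takes a point from camera to tool coordinates, whose origin is the TCP and whose axes are the flange's). Camera axes: x right, y down, z forward; pixel columns grow to the right and rows downward; lengths in m; the calibration is good to about 2 mm. A picture is of the moment at which its call begins: read the wrist's pose just before it. camera_model takes no time and is no camera call.
- ctrl.hand_in(): hands the job in; it is judged then, once.
Trained networks look in the newest picture that a camera, given by its name, has taken for a name from the list of things; names that differ only in an ending like _2 or _b are one class to them, and where a whole thing is asked for, a point or a joint stands for the part that bears it (a point fixed in the world has none). Each returns a list of dicts, best first, with "confidence" (0 to 1); they miss things now and then, are a little off and sometimes report something else, mostly with a low value. They report only what shows in the picture. A call takes as long as a camera call.
- ctrl.masks_of(query, camera): "pixels" (400x640 bool, what is visible of it) and "at" ([column, row] in pixels, amid what is visible of it).
- ctrl.place_of(query, camera): "at" ([column, row] in pixels: a listed point, or the origin of a listed thing).
The state is a dict: "time_s": time; "qpos": joint angles; "joint_vel": joint speeds; "tau": joint torques, N m; "ee_pos": TCP position; "eef_rot": TCP orientation; "force": force on the tool from outside, world axes, zero at the start; "moment": the same for the moment, N m; "grip_width": finger opening in m; "grip_force": force on a finger pad.
Only numpy, scipy, OpenCV 4.12 (cv2) and the standard library are available. Lean on these libraries where they do the work, as an engineer would, in place of code of your own. Each camera call takes 0.05 s, during which the arm holds its last target. There are 200 camera calls.

### The job

Clear the three wooden hand stamps off the top of the small card-file cabinet: with the fingertips, sweep them over its front edge so that they drop into the open drawer below, without picking any of them up. When all three are in, push the drawer fully shut. Leave the ink pad, tape roll, camera and mug where they are.

Things in the scene. Friction and masses are not known exactly. Their poses are not given: they have to be found in the camera images.
- cabinet: low desktop card-file cabinet of dark wood, fixed to the table: 280 mm deep (its x), 310 mm wide (its y), flat rimless top 110 mm above the table. Origin: centre of its underside. Its front face and the straight front edge of its top lie at x = -140 mm in its frame; the front looks along its -x, roughly towards the robot.
- drawer (a joint): how far the drawer is pulled out of the cabinet's front, in m: 0 is fully shut (a hard stop), 0.085 to 0.115 at the start, 0.13 at most. Pushing it along the cabinet's +x shuts it; about 1.5 N of friction and light damping, no spring: it stays where it is left.
- drawer_floor (a point): point on the drawer's inner floor, mid-width, at the inner face of its front panel, 18 mm above the table; axes as the cabinet's. The inside reaches 229 mm along +x and 130 mm to either side (y); walls 64 mm high, 6 mm thick. The open gap from the panel's inner face to the cabinet's front edge is as long as the drawer is pulled out.
- drawer_front (a point): middle of the outer face of the drawer's front panel, 56 mm above the table; axes as the cabinet's (outward is -x). Panel 14 mm thick, 290 mm wide, from 8 to 90 mm above the table. Two brass card pulls stand out up to 17 mm, centred 85 mm to either side of this point, each 56 mm wide; between them the panel is flat.
- stamp_a_block (a point): light-wood hand stamp, 35 g: a block 34 x 28 mm (its own x, y), 16 mm high, with a thin rubber underside and a round knob (18 mm ball on a neck) on its top, 36 mm high in all. This point: middle of the block, 8 mm above its underside. It starts standing on the cabinet top, its middle 34 to 68 mm back from the front edge, turned any way; the stamps stand about 80 mm apart across the top.
- stamp_b_block (a point): light-wood hand stamp, 35 g: a block 40 x 26 mm (its own x, y), 16 mm high, with a thin rubber underside and a round knob (18 mm ball on a neck) on its top, 36 mm high in all. This point: middle of the block, 8 mm above its underside. It starts standing on the cabinet top, its middle 34 to 68 mm back from the front edge, turned any way; the stamps stand about 80 mm apart across the top.
- stamp_c_block (a point): light-wood hand stamp, 35 g: a block 30 x 30 mm (its own x, y), 16 mm high, with a thin rubber underside and a round knob (18 mm ball on a neck) on its top, 36 mm high in all. This point: middle of the block, 8 mm above its underside. It starts standing on the cabinet top, its middle 34 to 68 mm back from the front edge, turned any way; the stamps stand about 80 mm apart across the top.
- ink_pad: bystander: flat steel ink pad, 40 x 75 x 18 mm, lying on the rear half of the cabinet top. Origin: centre of its underside.
- tape_roll: bystander: roll of paper tape lying flat on the rear half of the cabinet top, 52 mm across, 20 mm high. Origin: centre of its underside.
- camera: bystander: black film camera standing on the table beside the cabinet (on its +y side), 125 mm wide, about 75 mm deep with its lens, 78 mm high. Origin: centre of the underside of its body.
- mug: bystander: white mug standing on the table beside the cabinet (on its -y side), 76 mm across, 85 mm high. Origin: centre of its underside.

How it is judged:
By the outcome, as a careful person would: the job done as asked, in the order asked, and still so for the second after the job is handed in, with the robot touching nothing.
It also fails if it takes over 56 s, if anything falls off the work surface, if the arm or the gripper's body presses on something with over 40 N, if the wrist force passes 120 N, or if a joint passes its speed limit or range.

## Working session

There is one attempt and no reset: what is moved stays moved. The work goes in short steps, Python scripts to look and compute and a tool call to move; the robot and the scene stay as the last step left them, time stands still between calls to the robot, and variables do not carry over. Pictures are saved under pics/ and viewed, at most 10 in all, crops included, and the job is handed in when it is done.

Besides the shell and the picture viewer there is one more tool, called as name(argument=value, ...), one argument or row to a line, values as JSON. step_arm: Moves the arm, as the interface text tells. Its arguments: {"type":"object","properties":{"plan":{"type":"array","items":{"type":"array","items":{"type":"array","items":{"type":"number"}}}},"grip":{"type":"number"},"squeeze":{"type":"number"}},"required":["plan"]}

```bash
mkdir -p pics; cat > h.py <<'E'
import numpy as np, cv2
from station import ctrl
from scipy.spatial.transform import Rotation as Ro
def ray(cam,px,T=None):
    m=ctrl.camera_model(cam);K=np.array(m["intrinsics"])
    d=np.linalg.solve(K,[px[0],px[1],1.]);s=d[:2];u=s.copy()
    for _ in range(30): u=s/(1+m["k1"]*(u@u))
    d=np.array([*u,1])
    if cam=="wrist":
        C=np.array(m["tool_from_camera"]);o=T[:3,:3]@C[:3,3]+T[:3,3];d=T[:3,:3]@C[:3,:3]@d
    else:
        R=np.array(m["R"]);o=-R.T@np.array(m["t"]);d=R.T@d
    return o,d/np.linalg.norm(d)
def plane(cam,px,z,T=None):
    o,d=ray(cam,px,T);return o+d*(z-o[2])/d[2]
def tri(rs):
    A=sum(np.eye(3)-np.outer(d,d) for o,d in rs);b=sum((np.eye(3)-np.outer(d,d))@o for o,d in rs)
    return np.linalg.solve(A,b)
def snap(cam,f):
    cv2.imwrite(f"pics/{f}.png",ctrl.camera(cam)[:,:,::-1])
def pose():
    o=ctrl.get_obs();T=np.eye(4);T[:3,3]=o["ee_pos"];T[:3,:3]=Ro.from_euler("xyz",o["eef_rot"]).as_matrix();return T
def tolocal(p,T=None):
    T=pose() if T is None else T
    return T[:3,:3].T@(np.asarray(p)-T[:3,3])/.03
E
python3 - <<'E'
from h import *
np.set_printoptions(precision=4,suppress=True)
o=ctrl.get_obs();print(o["ee_pos"],o["eef_rot"],o["time_s"])
a=ctrl.camera("top");b=ctrl.camera("side")
cv2.imwrite("pics/top0.png",a[:,:,::-1]);cv2.imwrite("pics/side0.png",b[:,:,::-1])
for c in("top","side"):
    for q in("cabinet","drawer_front","drawer_floor","stamp_a_block","ink_pad","tape_roll","camera","mug"):
        for r in ctrl.place_of(q,c):
            if r["confidence"]>.2: print(c,q,r["at"],r["confidence"])
E
```

```text
[ 0.224  -0.502   0.2049] [-3.1404 -0.      0.4198] 0.0
top cabinet [345.6, 182.8] 0.86
top drawer_front [350.2, 297.8] 0.82
top drawer_front [353.6, 214.0] 0.57
top drawer_front [300.4, 214.2] 0.49
top drawer_floor [347.5, 290.6] 0.92
top ink_pad [306.1, 151.3] 0.77
top ink_pad [389.0, 216.9] 0.61
top tape_roll [388.8, 147.0] 0.79
top tape_roll [309.7, 148.5] 0.28
top camera [222.6, 240.4] 0.69
top camera [346.5, 291.7] 0.34
top camera [350.6, 212.1] 0.22
top mug [458.1, 234.2] 0.71
side cabinet [305.2, 211.7] 0.61
side drawer_front [408.8, 207.2] 0.55
side drawer_floor [401.0, 221.1] 0.81
side drawer_floor [349.6, 161.8] 0.34
side stamp_a_block [351.4, 163.8] 0.67
side ink_pad [280.5, 188.8] 0.69
side tape_roll [295.0, 157.2] 0.58
side camera [329.8, 294.2] 0.88
side mug [364.2, 171.0] 0.93
```

View pics/top0.png

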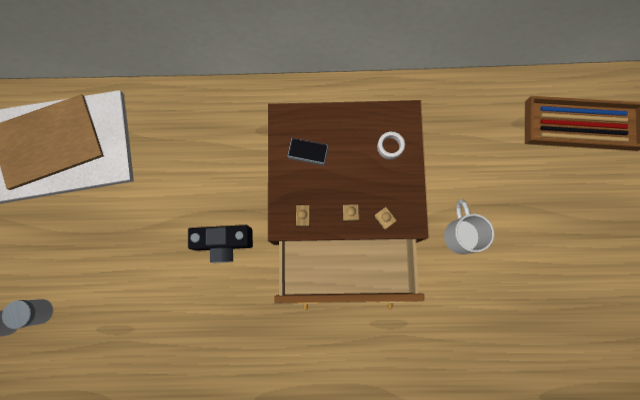

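View pics/side0.png

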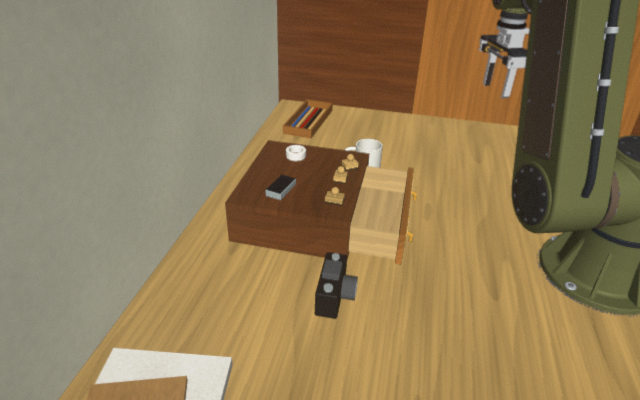

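The top view shows the stamps at about (302,215), (351,212) and (385,218). The cabinet's front edge runs (268,240)–(427,237), with the open drawer below it. In the side view the stamps are at about (335,197), (341,175) and (350,162). Next I'll triangulate.

```bash
python3 - <<'E'
from h import *
np.set_printoptions(precision=4,suppress=True)
for c in("top","side"):
    ctrl.camera(c)
    for q in("stamp_a_block","stamp_c_block"):
      for f in(ctrl.place_of,ctrl.masks_of):
        print(c,q,f.__name__,[(np.round(r["at"],1).tolist(),round(r["confidence"],2)) for r in f(q,c)])
P=[plane("top",p,.11) for p in [(268,103.5),(420.5,100.5),(427,237.5),(268,240.5)]];print(np.array(P))
print([np.linalg.norm(P[i]-P[i-1]) for i in range(4)])
for a,b in[((302.5,214),(335,191)),((351,211.5),(341,170)),((385,216),(350.5,158.5))]:
    print("knob",tri([ray("top",a),ray("side",b)]))
print("panel top",[plane("top",p,.09) for p in[(275,297),(424,296)]])
print("floor",tri([ray("top",(347.5,290.6)),ray("side",(401,221.1))]))
for q,a,b,z in(("ink",(306.1,151.3),(280.5,188.8),.11),("tape",(388.8,147),(295,157.2),.11),("cam",(222.6,240.4),(329.8,294.2),0),("mug",(458,234),(364,171),0)):
    print(q,tri([ray("top",a),ray("side",b)]),plane("top",a,z))
img=ctrl.camera("top");cv2.imwrite("pics/c.png",cv2.resize(img[95:310,260:435,::-1],None,fx=4,fy=4,interpolation=cv2.INTER_CUBIC)[400:860,:])
s=ctrl.camera("side");cv2.imwrite("pics/s.png",cv2.resize(s[130:270,220:430,::-1],None,fx=3.8,fy=3.8,interpolation=cv2.INTER_CUBIC))
E
```

```text
top stamp_a_block call [([389.6, 220.5], 0.82), ([349.8, 299.5], 0.2)]
top stamp_a_block call [([387.8, 216.5], 0.52)]
top stamp_c_block call [([350.9, 213.1], 0.7)]
top stamp_c_block call [([350.4, 213.0], 0.54)]
side stamp_a_block call [([349.5, 163.4], 0.53)]
side stamp_a_block call [([350.0, 161.2], 0.65)]
side stamp_c_block call [([341.9, 172.7], 0.64)]
side stamp_c_block call []
[[ 0.8286  0.1021  0.11  ]
 [ 0.8259 -0.2069  0.11  ]
 [ 0.5485 -0.2033  0.11  ]
 [ 0.5492  0.103   0.11  ]]
[np.float64(0.27940973731860597), np.float64(0.3090485799056278), np.float64(0.2774122413506174), np.float64(0.30626359285597593)]
knob [0.5951 0.0342 0.1358]
knob [ 0.5979 -0.0576  0.1361]
knob [ 0.5868 -0.1215  0.1343]
panel top [array([0.4411, 0.092 , 0.09  ]), array([ 0.4379, -0.1951,  0.09  ])]
floor [ 0.4449 -0.0526  0.0177]
ink [0.7235 0.0259 0.115 ] [0.726  0.0262 0.11  ]
tape [ 0.7318 -0.1395  0.1062] [ 0.7305 -0.1389  0.11  ]
cam [0.5627 0.2152 0.0038] [0.5612 0.2159 0.    ]
mug [ 0.5645 -0.2965 -0.001 ] [ 0.5643 -0.2962  0.    ]
```

View pics/c.png

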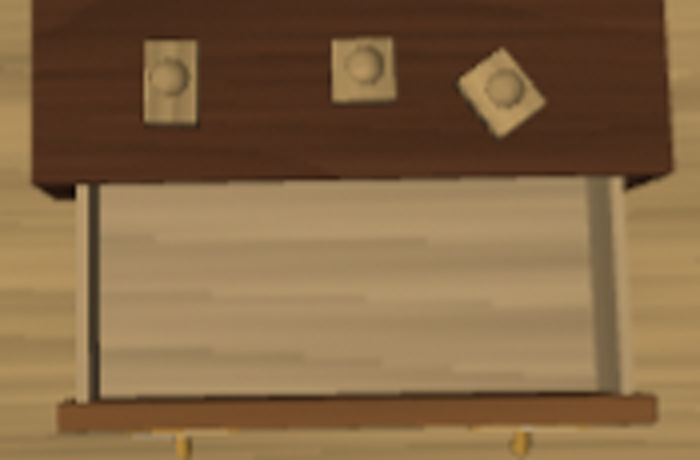

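View pics/s.png

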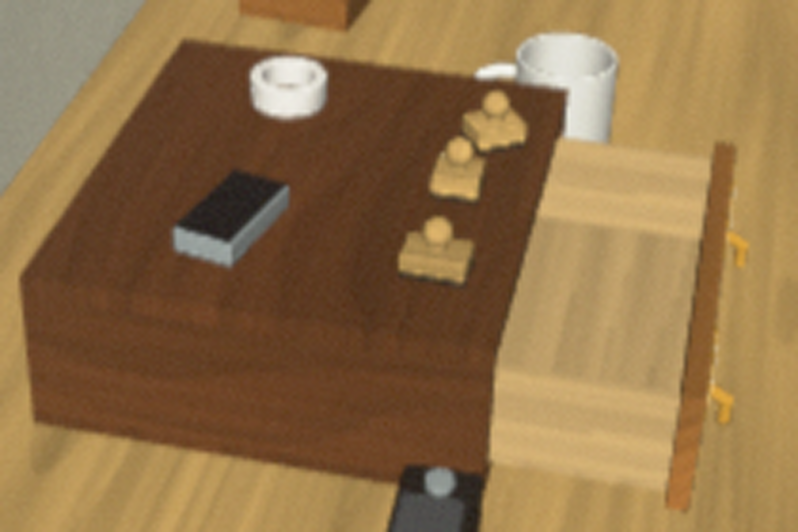

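Everything triangulates sensibly: knobs at z 0.135, cabinet yaw about 0, front edge at x 0.549, panel outer face at about x 0.43. I'm moving behind the right stamp, closing the fingers to a narrow pair on the way.

step_arm(
  plan=[
    [[1.2,-0.4,0,0,0,1],[2.4,-0.8,0,0,0,2],[3.6,-1.2,0,0,0,3],[4.8,-1.6,0,0,0,4],[6.0,-2.0,0,0,0,4],[7.2,-2.4,0,0,0,4],[8.4,-2.8,0,0,0,4],[9.6,-3.2,0,0,0,4]],
  ],
  grip=0.12,
)

```text
time_s: 2.17
ee_pos: [0.4492, -0.2957, 0.2056]
eef_rot: [3.141, -0.0, 0.001]
force: [0.2, -0.4, -0.2]
grip_width: 0.0437
grip_force: 0.0
```

```bash
python3 - <<'E'
from h import *
o=ctrl.get_obs();print(o["ee_pos"],o["eef_rot"],o["grip_width"],tolocal([.638,-.1215,.19]))
E
```

```text
[ 0.44919509 -0.29566357  0.20564148] [ 3.14136761e+00 -2.92347134e-04  9.18642384e-04] 0.04369902840835411 [ 6.29867486 -5.79978595  0.521919  ]
```

step_arm(
  plan=[
    [[0.9,-0.83,0,0,0,0],[1.8,-1.66,0,0,0,0],[2.7,-2.5,0,0,0,0],[3.6,-3.3,0,0,0,0],[4.5,-4.15,0,0,0,0],[5.4,-5.0,0,0,0,0],[6.33,-5.83,0,0,0,0],[6.33,-5.83,0,0,0,0]],
  ],
)

```text
time_s: 2.83
ee_pos: [0.6407, -0.1175, 0.2044]
eef_rot: [-3.141, 0.0, 0.005]
force: [0.1, -0.2, 0.2]
grip_width: 0.0112
grip_force: 0.0
```

```bash
python3 - <<'E'
from h import *
o=ctrl.get_obs();print(o["ee_pos"],o["grip_width"],tolocal([.638,-.1215,.115]))
T=pose();snap("wrist","w1")
for r in ctrl.place_of("stamp_a_block","wrist")+ctrl.place_of("stamp_c_block","wrist"): print(r["at"],r["confidence"],plane("wrist",r["at"],.118,T))
for r in ctrl.masks_of("stamp_a_block","wrist"): print("m",r["at"],r["confidence"],plane("wrist",r["at"],.126,T))
E
```

```text
[ 0.64067546 -0.11752146  0.2044122 ] 0.01115958232081711 [-0.0889736   0.13512017  2.98030045]
[320.3, 253.9] 0.83 [ 0.58636385 -0.12380588  0.118     ]
[254.3, 240.2] 0.84 [ 0.60121794 -0.05627113  0.118     ]
[264.3, 146.4] 0.23 [ 0.69561342 -0.07024038  0.118     ]
m [317.0, 253.6] 0.73 [ 0.59051832 -0.12029585  0.126     ]
```

View pics/w1.png

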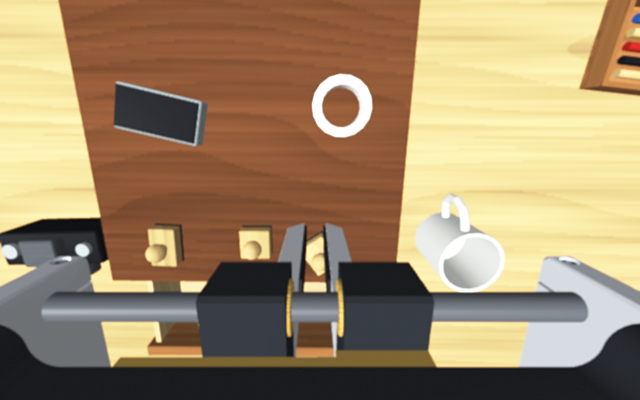

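The wrist view shows the right stamp at about (317,254), between and below the fingers, in agreement with the triangulation. Descending behind it.

step_arm(
  plan=[
    [[0,0.05,1.0,0,0,0],[0,0.05,2.0,0,0,0],[0,0.05,2.6,0,0,0],[0,0.05,2.9,0,0,0],[0,0.05,2.98,0,0,0],[0,0.05,2.98,0,0,0]],
  ],
)

```text
time_s: 3.53
ee_pos: [0.6377, -0.1243, 0.1167]
eef_rot: [3.141, -0.001, 0.0]
force: [-0.7, 0.6, 1.5]
grip_width: 0.011
grip_force: 0.0
```

step_arm(
  plan=[
    [[-0.25,0,0,0,0,0],[-0.5,0,0,0,0,0],[-0.75,0,0,0,0,0],[-1.0,0,0,0,0,0],[-1.25,0,0,0,0,0],[-1.5,0,0,0,0,0],[-1.75,0,0,0,0,0],[-2.0,0,0,0,0,0]],
  ],
)

```text
time_s: 4.2
ee_pos: [0.5772, -0.1237, 0.1164]
eef_rot: [3.141, -0.001, 0.001]
force: [1.9, -0.2, 1.6]
grip_width: 0.0114
grip_force: 0.9
```

step_arm(
  plan=[
    [[-0.2,0,0,0,0,0],[-0.4,0,0,0,0,0],[-0.6,0,0,0,0,0],[-0.8,0,0,0,0,0],[-1.0,0,0,0,0,0],[-1.2,0,0,0,0,0],[-1.2,0,0,0,0,0]],
  ],
)

```text
time_s: 4.78
ee_pos: [0.5407, -0.1237, 0.1159]
eef_rot: [-3.141, 0.001, 0.001]
force: [0.1, -0.6, -0.9]
grip_width: 0.0114
grip_force: 0.0
```

```bash
python3 - <<'E'
from h import *
o=ctrl.get_obs();print(o["ee_pos"],tolocal([.643,-.0575,.185]))
for c in("top","side"):
    ctrl.camera(c)
    for q in("stamp_a_block","stamp_c_block"):
        print(c,q,[(np.round(r["at"],1).tolist(),round(r["confidence"],2)) for r in ctrl.place_of(q,c)])
s=ctrl.camera("side");cv2.imwrite("pics/s2.png",cv2.resize(s[130:270,220:430,::-1],None,fx=3.8,fy=3.8))
E
```

```text
[ 0.54074561 -0.12367487  0.11591334] [ 3.40841238 -2.20372126 -2.30500534]
top stamp_a_block []
top stamp_c_block [([351.7, 214.4], 0.64), ([460.8, 235.7], 0.41)]
side stamp_a_block [([366.8, 189.0], 0.58)]
side stamp_c_block [([344.1, 174.7], 0.63)]
```

View pics/s2.png

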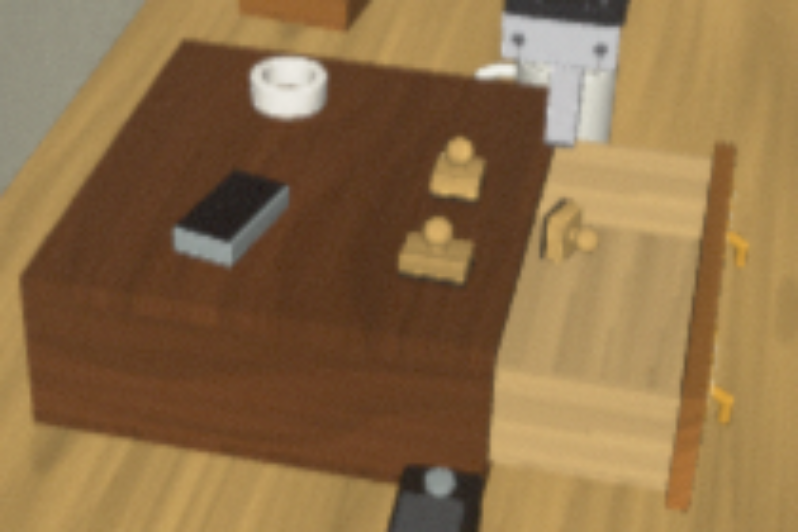

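The first stamp lies in the drawer at crop (570,235); the other two are untouched. Next is the middle one.

step_arm(
  plan=[
    [[0,0,-1.2,0,0,0],[0,0,-2.3,0,0,0],[1.1,-0.7,-2.3,0,0,0],[2.2,-1.4,-2.3,0,0,0],[3.4,-2.2,-2.3,0,0,0],[3.4,-2.2,-2.3,0,0,0],[3.4,-2.2,-1.2,0,0,0],[3.4,-2.2,-0.3,0,0,0]],
  ],
)

```text
time_s: 5.8
ee_pos: [0.6443, -0.0571, 0.1241]
eef_rot: [3.141, -0.001, 0.002]
force: [0.6, 0.2, -0.5]
grip_width: 0.011
grip_force: 0.0
```

step_arm(
  plan=[
    [[-0.1,0,0.3,0,0,0],[-0.35,0,0.3,0,0,0],[-0.6,0,0.3,0,0,0],[-0.85,0,0.3,0,0,0],[-1.1,0,0.3,0,0,0],[-1.35,0,0.3,0,0,0],[-1.6,0,0.3,0,0,0],[-1.85,0,0.3,0,0,0]],
  ],
)

```text
time_s: 6.47
ee_pos: [0.5877, -0.0577, 0.1166]
eef_rot: [3.141, -0.001, 0.001]
force: [0.6, 0.3, 0.4]
grip_width: 0.0111
grip_force: 0.4
```

step_arm(
  plan=[
    [[-0.22,0,0,0,0,0],[-0.44,0,0,0,0,0],[-0.66,0,0,0,0,0],[-0.88,0,0,0,0,0],[-1.1,0,0,0,0,0],[-1.3,0,0,0,0,0],[-1.5,0,0,0,0,0],[-1.5,0,0,0,0,0]],
  ],
)

```text
time_s: 7.13
ee_pos: [0.5423, -0.0577, 0.116]
eef_rot: [-3.142, 0.0, 0.001]
force: [0.3, 0.5, 0.1]
grip_width: 0.0113
grip_force: 0.0
```

```bash
python3 - <<'E'
from h import *
o=ctrl.get_obs();print(o["ee_pos"],tolocal([.648,.034,.185]))
for c in("top","side"):
    ctrl.camera(c)
    for q in("stamp_a_block",):
        print(c,q,[(np.round(r["at"],1).tolist(),round(r["confidence"],2)) for r in ctrl.place_of(q,c)])
s=ctrl.camera("side");cv2.imwrite("pics/s3.png",cv2.resize(s[130:270,220:430,::-1],None,fx=3.8,fy=3.8))
E
```

```text
[ 0.54228138 -0.05767926  0.1160462 ] [ 3.52561652 -3.05308715 -2.29974837]
top stamp_a_block [([394.6, 247.3], 0.35)]
side stamp_a_block [([366.3, 190.7], 0.65), ([334.6, 196.3], 0.22)]
```

View pics/s3.png

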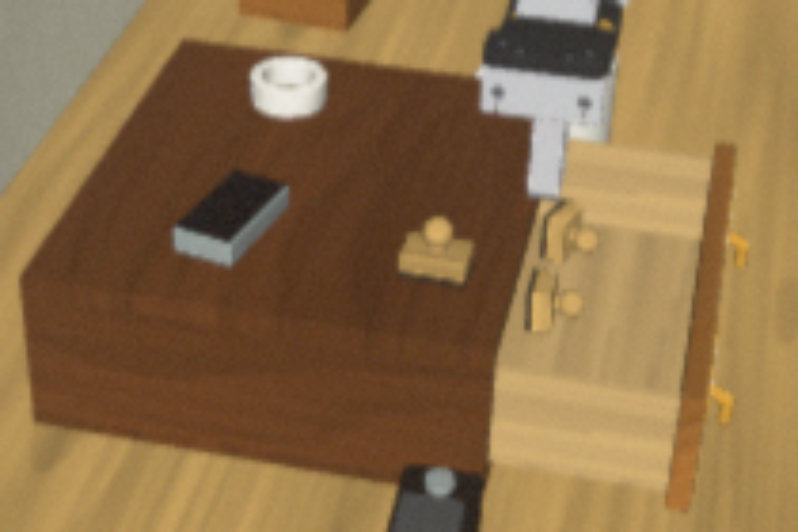

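Two stamps are in the drawer, at crop (570,235) and (550,300). Now the left one.

step_arm(
  plan=[
    [[0,0,-1.2,0,0,0],[0,0,-2.3,0,0,0],[0.9,-0.8,-2.3,0,0,0],[1.8,-1.6,-2.3,0,0,0],[2.7,-2.4,-2.3,0,0,0],[3.45,-3.05,-2.3,0,0,0],[3.45,-3.05,-1.2,0,0,0],[3.45,-3.05,-0.3,0,0,0]],
  ],
)

```text
time_s: 8.05
ee_pos: [0.6478, 0.0353, 0.1239]
eef_rot: [-3.142, -0.002, 0.003]
force: [0.6, -0.9, -1.0]
grip_width: 0.0117
grip_force: 0.0
```

step_arm(
  plan=[
    [[-0.1,0,0.3,0,0,0],[-0.35,0,0.3,0,0,0],[-0.6,0,0.3,0,0,0],[-0.85,0,0.3,0,0,0],[-1.1,0,0.3,0,0,0],[-1.35,0,0.3,0,0,0],[-1.6,0,0.3,0,0,0],[-1.85,0,0.3,0,0,0]],
  ],
)

```text
time_s: 8.72
ee_pos: [0.5906, 0.0338, 0.1165]
eef_rot: [-3.142, -0.001, 0.001]
force: [0.3, -0.5, 0.5]
grip_width: 0.0111
grip_force: 0.4
```

step_arm(
  plan=[
    [[-0.22,0,0,0,0,0],[-0.44,0,0,0,0,0],[-0.66,0,0,0,0,0],[-0.88,0,0,0,0,0],[-1.1,0,0,0,0,0],[-1.3,0,0,0,0,0],[-1.55,0,0,0,0,0],[-1.55,0,0,0,0,0]],
  ],
)

```text
time_s: 9.38
ee_pos: [0.5435, 0.0338, 0.116]
eef_rot: [3.142, 0.001, 0.001]
force: [0.0, 0.7, 0.2]
grip_width: 0.0113
grip_force: 0.0
```

```bash
python3 - <<'E'
from h import *
o=ctrl.get_obs();print(o["ee_pos"],tolocal([.385,-.053,.185]))
s=ctrl.camera("side");cv2.imwrite("pics/s4.png",cv2.resize(s[130:270,220:430,::-1],None,fx=3.8,fy=3.8))
E
```

```text
[0.54346754 0.03382222 0.11598331] [-5.28658035  2.88885051 -2.29717523]
```

View pics/s4.png

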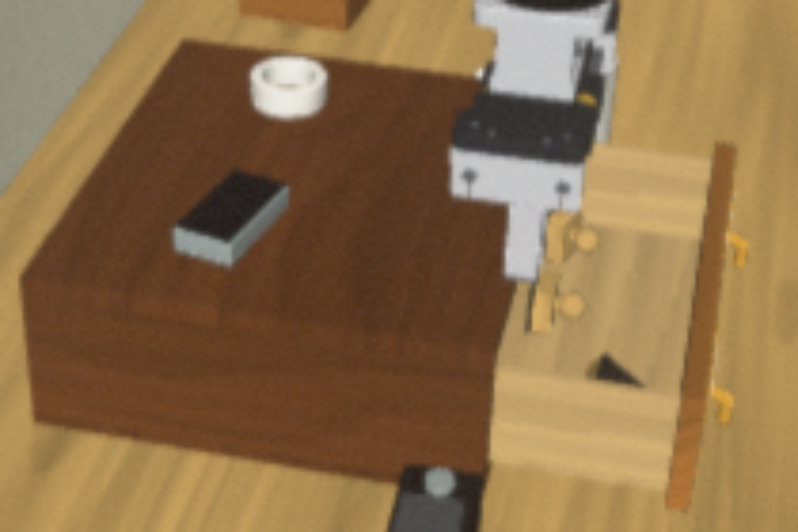

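All three stamps are in; the third lies behind the near wall, its rubber visible at crop (612,370). Moving round to the front of the drawer.

step_arm(
  plan=[
    [[-0.6,0.4,-0.8,0,0,0],[-1.6,0.9,-1.2,0,0,0],[-2.7,1.5,-1.2,0,0,0],[-3.8,2.1,-1.2,0,0,0],[-4.9,2.7,-1.2,0,0,0],[-5.4,2.9,-1.2,0,0,0],[-5.4,2.9,-0.6,0,0,0]],
  ],
)

```text
time_s: 10.02
ee_pos: [0.3821, -0.0547, 0.1364]
eef_rot: [3.14, -0.005, -0.001]
force: [0.2, 0.1, 0.4]
grip_width: 0.0113
grip_force: 0.0
```

step_arm(
  plan=[
    [[0,0,1.0,0,0,0],[0,0,2.0,0,0,0],[0,0,2.5,0,0,0],[0,0,2.6,0,0,0],[0,0,2.6,0,0,0]],
  ],
)

```text
time_s: 10.43
ee_pos: [0.3826, -0.0533, 0.0558]
eef_rot: [-3.141, 0.001, 0.001]
force: [0.4, 1.0, 0.2]
grip_width: 0.0114
grip_force: 0.0
```

```bash
python3 - <<'E'
from h import *
o=ctrl.get_obs();print(o["ee_pos"],o["force"],tolocal([.527,-.053,.056]))
s=ctrl.camera("top");cv2.imwrite("pics/t5.png",cv2.resize(s[95:330,190:490,::-1],None,fx=2.5,fy=2.5))
E
```

```text
[ 0.38256933 -0.05332885  0.05575573] [0.43210146 1.01811663 0.18796284] [ 4.81434716 -0.00662014 -0.01501289]
```

View pics/t5.png

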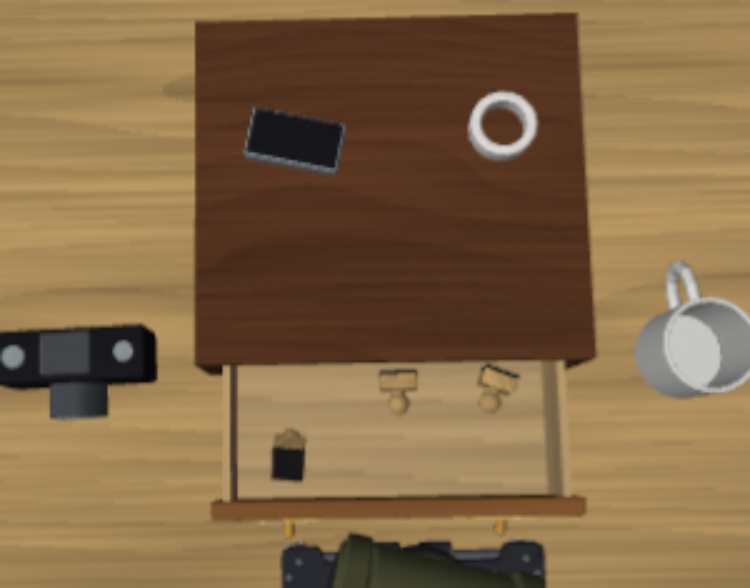

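The top view shows all three stamps inside the drawer, at crop (290,455), (398,390) and (497,385), with the bystanders in place. Pushing it shut gently: contact is expected near x 0.422, shut near x 0.527.

step_arm(
  plan=[
    [[0.5,0,0,0,0,0],[0.9,0,0,0,0,0],[1.2,0,0,0,0,0],[1.5,0,0,0,0,0],[1.8,0,0,0,0,0],[2.1,0,0,0,0,0],[2.4,0,0,0,0,0],[2.7,0,0,0,0,0]],
  ],
)

```text
time_s: 11.15
ee_pos: [0.4645, -0.0533, 0.0561]
eef_rot: [3.142, 0.0, 0.001]
force: [-2.5, -0.5, 1.9]
grip_width: 0.0116
grip_force: 0.9
```

step_arm(
  plan=[
    [[0.3,0,0,0,0,0],[0.6,0,0,0,0,0],[0.9,0,0,0,0,0],[1.2,0,0,0,0,0],[1.4,0,0,0,0,0],[1.6,0,0,0,0,0],[1.75,0,0,0,0,0],[1.85,0,0,0,0,0]],
  ],
)

```text
time_s: 11.82
ee_pos: [0.5196, -0.0532, 0.0559]
eef_rot: [-3.142, 0.0, 0.001]
force: [-1.1, -0.6, 0.6]
grip_width: 0.0112
grip_force: 0.9
```

step_arm(
  plan=[
    [[0.06,0,0,0,0,0],[0.12,0,0,0,0,0],[0.18,0,0,0,0,0]],
  ],
)

```text
time_s: 12.07
ee_pos: [0.5245, -0.0532, 0.0559]
eef_rot: [-3.142, 0.0, 0.001]
force: [-1.6, -0.6, 0.1]
grip_width: 0.0113
grip_force: 0.9
```

step_arm(
  plan=[
    [[0.05,0,0,0,0,0],[0.1,0,0,0,0,0],[0.1,0,0,0,0,0]],
  ],
)

```text
time_s: 12.32
ee_pos: [0.5246, -0.0532, 0.056]
eef_rot: [-3.141, 0.008, 0.001]
force: [-28.7, -0.6, 18.6]
grip_width: 0.011
grip_force: 14.4
```

step_arm(
  plan=[
    [[0.05,0,0,0,0,0],[0.05,0,0,0,0,0]],
  ],
)

```text
time_s: 12.48
ee_pos: [0.5245, -0.0532, 0.0559]
eef_rot: [-3.141, 0.012, 0.001]
force: [-42.3, -1.1, 27.8]
grip_width: 0.0113
grip_force: 21.1
```

step_arm(
  plan=[
    [[0.05,0,0,0,0,0],[0.05,0,0,0,0,0]],
  ],
)

```text
time_s: 12.65
ee_pos: [0.5245, -0.0532, 0.0559]
eef_rot: [-3.141, 0.016, 0.001]
force: [-55.3, -1.5, 37.7]
grip_width: 0.0113
grip_force: 27.9
```

Hard stop reached. Backing off straight.

step_arm(
  plan=[
    [[-0.3,0,0,0,0,0],[-0.8,0,0,0,0,0],[-1.6,0,0,0,0,0],[-2.6,0,0,0,0,0],[-3.6,0,0,0,0,0],[-4.6,0,0,0,0,0],[-5.0,0,0,0,0,0],[-5.0,0,0,0,0,0]],
  ],
)

```text
time_s: 13.32
ee_pos: [0.3789, -0.0532, 0.0562]
eef_rot: [-3.141, -0.0, 0.0]
force: [-0.3, -0.5, 0.5]
grip_width: 0.0116
grip_force: 0.0
```

```bash
python3 - <<'E'
from h import *
o=ctrl.get_obs();print(o["ee_pos"],o["force"])
s=ctrl.camera("side");cv2.imwrite("pics/s6.png",cv2.resize(s[120:320,200:460,::-1],None,fx=2.9,fy=2.9))
E
```

```text
[ 0.37893688 -0.05318958  0.05624472] [-0.31665766 -0.53207347  0.48685909]
```

View pics/s6.png

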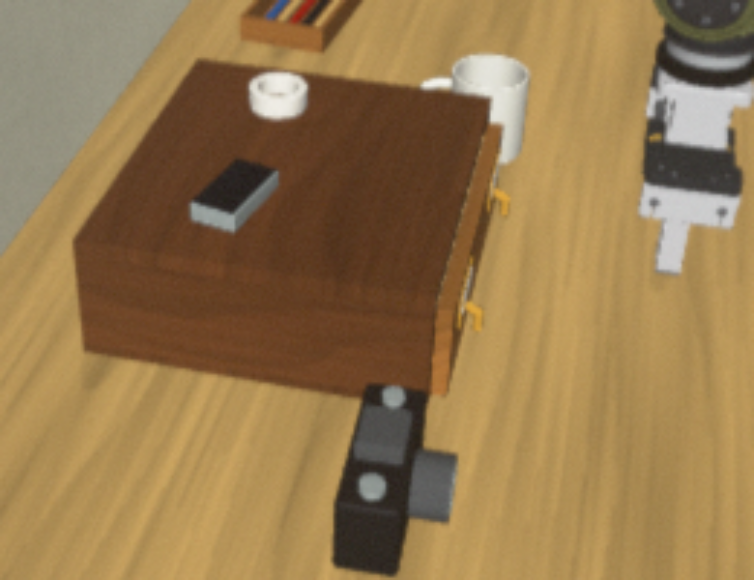

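The drawer is flush and shut (panel at crop (465,260)), the bystanders haven't moved and the gripper is clear of everything.

```bash
python3 -c "
from station import ctrl
print(ctrl.hand_in())"
```

```text
the job is handed in; nothing more can be done
None
```

I swept all three stamps into the drawer and pushed it fully shut; the ink pad, tape roll, camera and mug stayed where they were, and the job is handed in at about 13 s on the robot's clock.

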